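# Call the nurse and point out the jar to restock

### The arm

A 6-joint arm with a two-finger parallel gripper is mounted at the origin on the work surface. World frame = base frame: x ahead of the robot, y to its left, z up, the work surface at z = 0. Lengths are in m, angles in rad, forces in N, time in s.
With the tool pointing down it reaches from about 0.3 to 0.775 m from the base axis. Payload 14.6 kg.
Tool frame: the origin (TCP) lies midway between the tips of the shut fingers; the grasp point (between the pads) lies 19 mm behind it; y points along the fingers, x is the direction in which the jaws open and shut, and the axes are right-handed (so a half turn about y gives the same grasp; the last joint's range is limited). The gripper opens to 94 mm and grips with 3 to 60 N. Pads are 16 mm wide; open, the fingers measure 119 mm over their backs; the gripper's body (75 mm by 177 mm) begins 78 mm behind the grasp point.
Start: joints at [1.119, 0.3, 1.521, -0, 1.321, -0.067], TCP at [0.206, 0.51, 0.205] pointing down, gripper open.
Joint ranges: [-3.03, 3.03], [-0.79, 2.21], [0.23, 2.52], [-1.04, 4.18], [0, 3.07], [-2.55, 2.55]. Speed limits (rad/s): [2.22, 2.22, 2.57, 3.14, 3.14, 3.14].

### API

Orientations are given as a unit quaternion [w, x, y, z].
In Python, from bench import r gives the robot as it stands. The module is installed in compiled form; this text tells all that it offers.
- The arm moves only by the tool apply_moves, never from a script. Its argument "series" is a list of rows, each a list of 7 numbers: the shift along the world's x, y, z in mm, then the turn, a rotation vector about the world's x, y, z in rad, then the closure, from -1 (fully open) to 1 (shut). In form: [[x, y, z, rx, ry, rz, claw], ...]. A call has 1 to 10 rows; each row is the pose to reach, as a shift and turn from the pose measured when the call began; what a row does not reach only later rows make up. A row lasts 1/10 s, in which the tool goes at most 50 mm and 8.59 degrees, less where a joint would pass 70% of its speed; a pose out of reach is approached as far as the arm can. A call with a gripper value outside its range is refused whole. The fingers move at their own pace and stop on an object; "newtons" is the grip in N (left out, the last holds). Time passes only in rows, so rows that repeat a pose let the fingers close. It gives the time, the measured TCP pose, the force and the opening at its end, in the units of the state.
- r.state(): the state, without advancing time (a new reading comes with each control period).
- r.camera(name): name is "side" or "top"; returns a dict with "image" (400x640x3 uint8, red, green, blue), "z_map" (400x640 float32, m along the optical axis (not along the pixel's ray), 0 where there is no reading), "intrinsics" (3x3 intrinsics, pixels), "pose" (4x4, takes a point from camera to world coordinates). Camera axes: x right, y down, z forward; pixel columns grow to the right and rows downward; lengths in m; the calibration is good to about 2 mm. A picture is of the moment at which its call begins.
- r.close_job(): hands the job in, once; it reports no verdict.
The state is a dict: "time_s": time; "joint_pos": joint angles; "joint_velocities": joint speeds; "tau": joint torques, N m; "position": TCP position; "orientation": TCP orientation; "wrist_force": force on the tool from outside, world axes, zero at the start; "ft_torque": the same for the moment, N m; "gripper_width": finger opening in m.
Only numpy, scipy, OpenCV 4.12 (cv2) and the standard library are available. Lean on these libraries where they do the work, as an engineer would, in place of code of your own. Each camera call takes 0.05 s, during which the arm holds its last target.

### The job

Call the nurse by pressing the round button on the call console fully down and letting it spring back. Then show her which jar needs restocking by pointing at the squat one, the jar that is as wide as the tall jar but as low as the small one: bring your fingertips 1 to 3 cm above the middle of its lid, stay there for two seconds, and finish still pointing. Do not touch any jar or point at another one in this way, and leave everything else on the counter where it is.

Things in the scene. Friction and masses are not known exactly. Their poses are not given: they have to be found in the camera images.
- console: Call console, a white plastic box fixed to the counter, 90 (its x) x 100 (its y) x 30 mm high, with rounded edges. Origin at the centre of its underside; z up. The push button stands on its top, 15 mm from the centre towards its -x side; a patch of small black speaker holes lies on the +x side. It stands in any of the four places of the row it shares with the three jars, turned by up to 0.5 rad either way.
- call_button_top (a point): Centre of the top face of the console's push button, a white round cap 30 mm across in a grey collar 46 mm across. At rest 52 mm above the counter and 10 mm above the collar. The point moves with the cap. It is pressed straight down from above; shut fingertips fit on it.
- call_button (a joint): Travel of the push button in m: 0 at rest, 0.006 fully down; 0.0045 or more counts as pressed. It starts to move at about 1.5 N and is fully down at about 5 N; it springs back when let go.
- squat_jar: The squat jar, the one to point at: loose closed white plastic jar with a ribbed white screw lid and blank paper label, 68 mm across and only 55 mm high, upright. Origin at the centre of its underside; z up.
- squat_jar_lid (a point): Centre of the top of the squat jar's flat lid, 55 mm above the counter.
- tall_jar: The tall jar: same make and colours, 68 mm across and 100 mm high, loose, upright. Origin at the centre of its underside. Not to be touched or pointed at.
- tall_jar_lid (a point): Centre of the top of the tall jar's lid, 100 mm above the counter.
- small_jar: The small jar: same make and colours, 44 mm across and 55 mm high, loose, upright. Origin at the centre of its underside. Not to be touched or pointed at. The middles of jars and console are at least 120 mm apart.
- small_jar_lid (a point): Centre of the top of the small jar's lid, 55 mm above the counter.
- tape_roll: Bystander: off-white roll of tape lying flat, 60 mm across, 24 mm high, beyond the row of jars. Origin at the centre of its underside.
- dose_cup: Bystander: small grey plastic dosing cup, 48 mm across the mouth, 36 mm high, beyond the row of jars. Origin at the centre of its underside.
- carton: Bystander: small closed cardboard carton, 50 x 90 x 40 mm high, beyond the row of jars. Origin at the centre of its underside.
- amber_bottle: Bystander: amber glass bottle, 60 mm across, 140 mm high, beyond the row at its right end. Origin at the centre of its underside.
- steel_dish: Bystander: shallow open steel dish, 90 x 200 x 30 mm high, at the back. Origin at the centre of its underside.
- syringe: Bystander: empty plastic syringe lying flat, about 120 mm long along its y, 18 mm thick, in the steel dish. Origin below the middle of its barrel, on the dish's floor.

How it is judged:
By the outcome, as a careful person would: the job done as asked, in the order asked, and still so for the second after the job is handed in, with the robot touching nothing.
It also fails if it takes over 35 s, if anything falls off the work surface, if the arm or the gripper's body presses on something with over 40 N, if the wrist force passes 120 N, or if a joint passes its speed limit or range.

## Working session

There is one attempt and no reset: what is moved stays moved. The work goes in short steps, Python scripts to look and compute and a tool call to move; the robot and the scene stay as the last step left them, time stands still between calls to the robot, and variables do not carry over. Pictures are saved under pics/ and viewed, and the job is handed in when it is done.

Besides the shell and the picture viewer there is one more tool, called after "Call:" as name(argument=value, ...) on one line, values as JSON. apply_moves: Moves the arm, as the interface text tells. Its arguments: {"type":"object","properties":{"series":{"type":"array","items":{"type":"array","items":{"type":"number"}}},"newtons":{"type":"number"}},"required":["series"]}

```bash
mkdir -p pics; cat > h.py <<'E'
import numpy as np,cv2
from bench import r
def snap(n,tag):
    c=r.camera(n); cv2.imwrite(f'pics/{tag}.png',c['image'][:,:,::-1]); np.savez(f'{tag}.npz',**{k:c[k] for k in c}); return c
def world(c):
    K=c['intrinsics'];z=c['z_map'];v,u=np.mgrid[:z.shape[0],:z.shape[1]]
    p=np.stack([(u-K[0,2])/K[0,0]*z,(v-K[1,2])/K[1,1]*z,z],-1)
    P=c['pose'];w=p@P[:3,:3].T+P[:3,3]; w[z==0]=np.nan; return w
E
python3 - <<'E'
from h import *
for n in('top','side'):
    c=snap(n,n+'0');print(n,c['pose'].round(3).tolist(),c['intrinsics'][0,0])
print(r.state())
E
```

```text
top [[0.05, -0.974, 0.22, 0.368], [-0.999, -0.049, 0.01, -0.037], [0.001, -0.221, -0.975, 1.266], [0.0, 0.0, 0.0, 1.0]] 509.5360309364176
side [[0.98, -0.137, 0.144, 0.508], [-0.199, -0.657, 0.728, -0.61], [-0.005, -0.742, -0.671, 0.654], [0.0, 0.0, 0.0, 1.0]] 397.8498595354794
{'time_s': 0.1, 'joint_pos': array([ 1.11940987e+00,  3.00379065e-01,  1.52150858e+00, -1.99931044e-05,
        1.32073997e+00, -6.66100252e-02]), 'joint_velocities': array([ 0.00025111, -0.00219891, -0.00105402, -0.00106556, -0.00161662,
        0.00086904]), 'tau': array([-4.51261394e-04, -5.32649696e+01, -3.53285372e+01,  7.09011080e-02,
        2.35970237e-02, -5.02323883e-05]), 'position': array([0.20635031, 0.50956162, 0.20496749]), 'orientation': array([-0.58618617,  0.5865657 ,  0.39486187, -0.39548774]), 'wrist_force': array([-0.16855317, -1.11824507,  0.00236929]), 'ft_torque': array([0.05272015, 0.04815431, 0.07318731]), 'gripper_width': 0.09389305933737446}
```

```bash
ls pics
```

```text
side0.png
top0.png
```

View pics/top0.png

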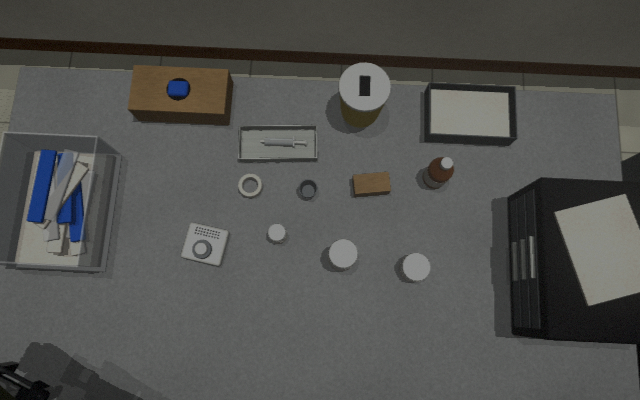

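View pics/side0.png

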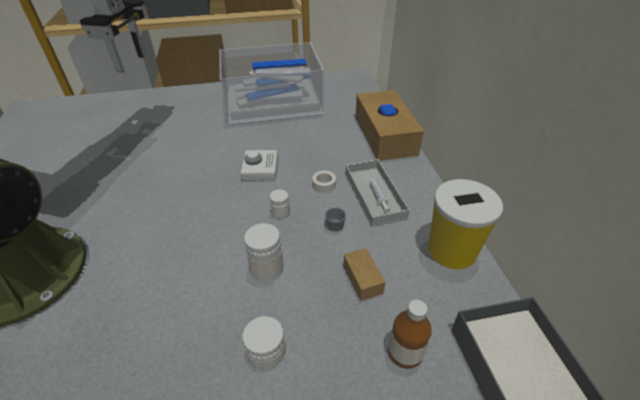

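The top view shows the console at about (205,245) with its button at (202,249). The small jar is at (277,233), the one that looks tall at (343,254), and the one that looks squat at (416,267). I'll check these against the depth heights.

```bash
python3 - <<'E'
from h import *
for n,pts in(('top',dict(btn=(202,249,25),small=(277,233,14),tall=(343,254,24),squat=(416,267,24))),('side',dict(btn=(254,157,20),small=(279,200,16),tall=(263,240,26),squat=(264,336,28)))):
    c=dict(np.load(n+'0.npz')); w=world(c)
    for k,(u,v,R) in pts.items():
        p=w[v-R:v+R+1,u-R:u+R+1].reshape(-1,3); p=p[np.isfinite(p[:,2])]
        if k=='btn':
            q=p[p[:,2]>.048]
        else:
            zt=np.percentile(p[:,2],98); q=p[(p[:,2]>zt-.008)]
        (cx,cy),rad=cv2.minEnclosingCircle(q[:,:2].astype(np.float32))
        print(n,k,len(q),'z',np.median(q[:,2]).round(4),q[:,2].max().round(4),'c',round(cx,4),round(cy,4),'med',q[:,:2].mean(0).round(4),'R',round(rad,4))
E
```

```text
top btn 120 z 0.0531 0.0595 c 0.4899 0.2474 med [0.4921 0.2505] R 0.0189
top small 237 z 0.056 0.0626 c 0.5409 0.0721 med [0.5404 0.0724] R 0.0216
top tall 638 z 0.1012 0.1062 c 0.4936 -0.0862 med [ 0.493  -0.0859] R 0.0337
top squat 608 z 0.0559 0.0634 c 0.4748 -0.2618 med [ 0.4745 -0.2612] R 0.0334
side btn 74 z 0.0535 0.057 c 0.4937 0.2506 med [0.4932 0.2484] R 0.0159
side small 211 z 0.0563 0.0594 c 0.5412 0.0719 med [0.5408 0.0695] R 0.0218
side tall 782 z 0.1014 0.1042 c 0.4928 -0.0869 med [ 0.4933 -0.09  ] R 0.0341
side squat 1239 z 0.0563 0.0595 c 0.4754 -0.2626 med [ 0.4752 -0.2644] R 0.0339
```

Heights and radii match the sizes given: small 55 mm (R 22), tall 100 mm (R 34), squat 55 mm (R 34). The button is at about (0.493, 0.250) and the squat lid at (0.475, -0.262). Next I shut the fingers and move above the button.

Call:
apply_moves(series=[[36,-32,-10,0,0,0,1],[72,-65,-20,0,0,0,1],[108,-98,-30,0,0,0,1],[144,-130,-45,0,0,0,1],[180,-163,-60,0,0,0,1],[215,-195,-75,0,0,0,1],[250,-227,-90,0,0,0,1],[287,-260,-105,0,0,0,1],[287,-260,-105,0,0,0,1],[287,-260,-105,0,0,0,1]], newtons=20)

```text
time_s: 1.1
position: [0.4935, 0.2487, 0.0992]
orientation: [-0.587, 0.587, 0.394, -0.395]
wrist_force: [-0.2, -0.2, 0.7]
gripper_width: 0.0176
```

```bash
python3 - <<'E'
from h import *
s=r.state();print(s['time_s'],s['position'],s['wrist_force'],s['gripper_width'])
c=snap('top','top1');cv2.imwrite('pics/top1c.png',cv2.resize(c['image'][180:310,130:330,::-1],None,fx=4,fy=4))
c=snap('side','side1');cv2.imwrite('pics/side1c.png',cv2.resize(c['image'][60:210,160:360,::-1],None,fx=4,fy=4))
E
```

```text
1.1 [0.493496   0.24873356 0.09921524] [-0.21721294 -0.2429108   0.70365695] 0.017596911949482732
```

View pics/side1c.png

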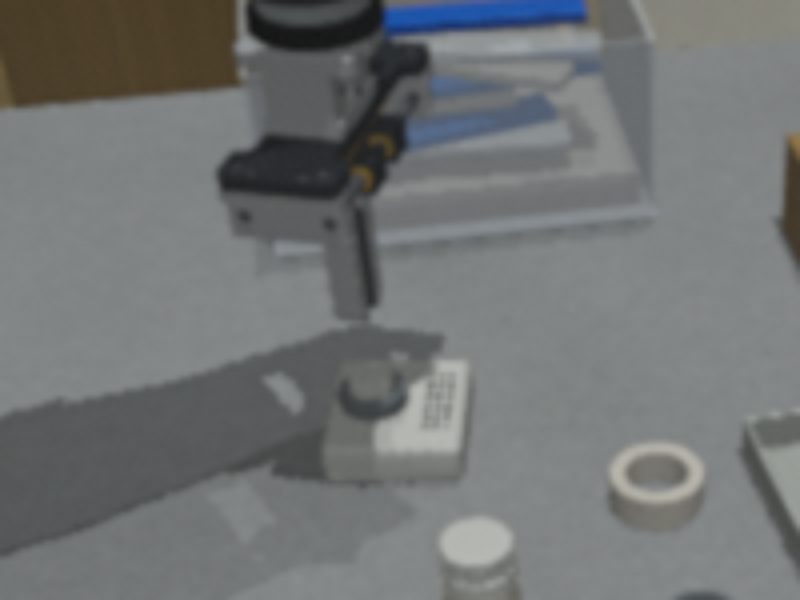

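The crop shows the fingertips at about (350,315) directly above the button at (375,390), with the fingers still closing. I'll let them close, descend, and press.

Call:
apply_moves(series=[[0,1,-10,0,0,0,1],[0,1,-25,0,0,0,1],[0,1,-35,0,0,0,1],[0,1,-40,0,0,0,1],[0,1,-40,0,0,0,1],[0,1,-40,0,0,0,1]])

```text
time_s: 1.8
position: [0.4929, 0.2515, 0.0605]
orientation: [-0.586, 0.586, 0.395, -0.396]
wrist_force: [0.8, -0.1, -0.0]
gripper_width: -0.0
```

Call:
apply_moves(series=[[0,0,-4,0,0,0,1],[0,0,-8,0,0,0,1],[0,0,-11,0,0,0,1],[0,0,-13,0,0,0,1],[0,0,-13,0,0,0,1]])

```text
time_s: 2.3
position: [0.4931, 0.2516, 0.0476]
orientation: [-0.586, 0.586, 0.395, -0.395]
wrist_force: [-0.4, 0.1, 4.3]
gripper_width: 0.0005
```

Call:
apply_moves(series=[[0,0,-1,0,0,0,1],[0,0,-2,0,0,0,1],[0,0,-3,0,0,0,1],[0,0,-3,0,0,0,1],[0,0,-3,0,0,0,1]])

```text
time_s: 2.8
position: [0.4933, 0.2517, 0.046]
orientation: [-0.586, 0.586, 0.396, -0.395]
wrist_force: [-7.4, -3.1, 19.6]
gripper_width: 0.0003
```

The button has bottomed: z is 0.046 and the force jumped to 20 N. Now I lift straight up.

Call:
apply_moves(series=[[0,0,5,0,0,0,1],[0,0,15,0,0,0,1],[0,0,40,0,0,0,1],[0,0,80,0,0,0,1],[0,0,120,0,0,0,1],[0,0,154,0,0,0,1],[0,0,154,0,0,0,1]])

```text
time_s: 3.5
position: [0.4946, 0.2522, 0.2049]
orientation: [-0.585, 0.587, 0.398, -0.393]
wrist_force: [0.1, 1.1, 0.7]
gripper_width: 0.0004
```

```bash
python3 - <<'E'
from h import *
c=snap('side','side2');w=world(c)
p=w[137:178,234:275].reshape(-1,3);q=p[(p[:,2]>.048)&(p[:,2]<.07)];print(len(q),np.median(q[:,2]),q[:,:2].mean(0))
cv2.imwrite('pics/side2c.png',cv2.resize(c['image'][60:210,160:360,::-1],None,fx=4,fy=4))
E
```

```text
73 0.05356412100428565 [0.4935925 0.248465 ]
```

View pics/side2c.png

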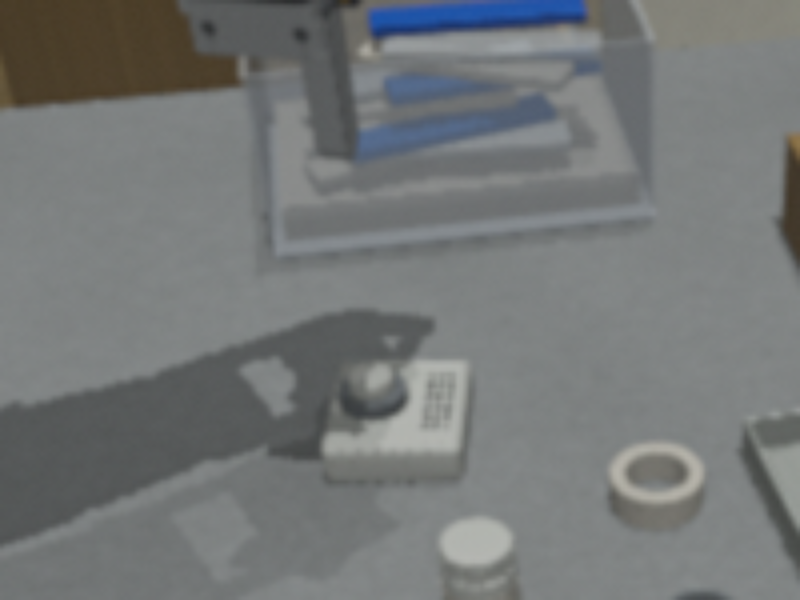

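The button at crop (375,385) is back at its rest height (0.0536, the same reading as before the press). Next I cross at z = 0.2, well above the tall jar.

Call:
apply_moves(series=[[-2,-40,5,0,0,0,1],[-4,-80,5,0,0,0,1],[-6,-125,5,0,0,0,1],[-8,-170,5,0,0,0,1],[-10,-215,5,0,0,0,1],[-12,-260,5,0,0,0,1],[-14,-305,5,0,0,0,1],[-16,-350,5,0,0,0,1],[-18,-395,5,0,0,0,1],[-19,-440,5,0,0,0,1]])

```text
time_s: 4.55
position: [0.4739, -0.1898, 0.2058]
orientation: [0.586, -0.586, -0.397, 0.394]
wrist_force: [1.5, 1.1, 0.3]
gripper_width: 0.0007
```

Call:
apply_moves(series=[[0,-40,0,0,0,0,1],[0,-74,0,0,0,0,1],[0,-74,0,0,0,0,1],[0,-74,0,0,0,0,1]])

```text
time_s: 4.95
position: [0.4733, -0.2638, 0.2044]
orientation: [0.587, -0.586, -0.396, 0.394]
wrist_force: [0.1, 0.1, 0.6]
gripper_width: 0.0005
```

Now I descend to z ≈ 0.075, 20 mm above the lid.

Call:
apply_moves(series=[[2,2,-30,0,0,0,1],[2,2,-65,0,0,0,1],[2,2,-95,0,0,0,1],[2,2,-115,0,0,0,1],[2,2,-125,0,0,0,1],[2,2,-129,0,0,0,1],[2,2,-129,0,0,0,1]])

```text
time_s: 5.65
position: [0.4755, -0.2614, 0.0757]
orientation: [0.587, -0.585, -0.396, 0.394]
wrist_force: [-0.3, -0.0, -0.3]
gripper_width: 0.0003
```

```bash
python3 - <<'E'
from h import *
c=snap('side','side3');w=world(c)
for n,(u,v,R) in dict(small=(279,200,16),tall=(263,240,26),squat=(264,336,28)).items():
    p=w[v-R:v+R+1,u-R:u+R+1].reshape(-1,3);zt=.1014 if n=='tall' else .0563
    q=p[abs(p[:,2]-zt)<.004];print(n,len(q),cv2.minEnclosingCircle(q[:,:2].astype(np.float32)))
print(r.state()['position'])
cv2.imwrite('pics/side3c.png',cv2.resize(c['image'][200:400,150:410,::-1],None,fx=3,fy=3))
E
```

```text
small 65 ((0.5475472211837769, 0.06748008728027344), 0.019845938310027122)
tall 13 ((0.5142238140106201, -0.06434983015060425), 0.005948685109615326)
squat 703 ((0.4752715229988098, -0.2633122205734253), 0.03364401310682297)
[ 0.47566767 -0.261721    0.07623859]
```

View pics/side3c.png

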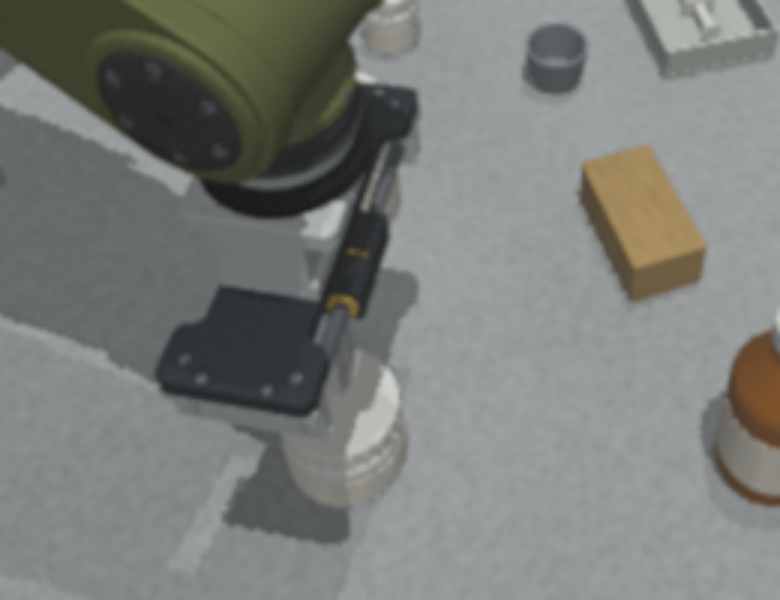

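The crop shows the fingertips over the squat jar's lid at about (345,400). The lid hasn't moved (0.475, -0.263) and there is no contact force. I'll hold for 3 s.

Call:
apply_moves(series=[[0,0,0,0,0,0,1],[0,0,0,0,0,0,1],[0,0,0,0,0,0,1],[0,0,0,0,0,0,1],[0,0,0,0,0,0,1],[0,0,0,0,0,0,1],[0,0,0,0,0,0,1],[0,0,0,0,0,0,1],[0,0,0,0,0,0,1],[0,0,0,0,0,0,1]])

```text
time_s: 6.7
position: [0.4756, -0.2617, 0.0762]
orientation: [0.587, -0.586, -0.396, 0.394]
wrist_force: [-0.0, -0.1, 0.3]
gripper_width: 0.0009
```

Call:
apply_moves(series=[[0,0,0,0,0,0,1],[0,0,0,0,0,0,1],[0,0,0,0,0,0,1],[0,0,0,0,0,0,1],[0,0,0,0,0,0,1],[0,0,0,0,0,0,1],[0,0,0,0,0,0,1],[0,0,0,0,0,0,1],[0,0,0,0,0,0,1],[0,0,0,0,0,0,1]])

```text
time_s: 7.7
position: [0.4757, -0.2617, 0.0762]
orientation: [0.587, -0.586, -0.396, 0.394]
wrist_force: [0.4, 0.2, -1.2]
gripper_width: 0.0003
```

Call:
apply_moves(series=[[0,0,0,0,0,0,1],[0,0,0,0,0,0,1],[0,0,0,0,0,0,1],[0,0,0,0,0,0,1],[0,0,0,0,0,0,1],[0,0,0,0,0,0,1],[0,0,0,0,0,0,1],[0,0,0,0,0,0,1],[0,0,0,0,0,0,1],[0,0,0,0,0,0,1]])

```text
time_s: 8.7
position: [0.4756, -0.2617, 0.0762]
orientation: [0.587, -0.586, -0.396, 0.394]
wrist_force: [0.5, -0.2, -1.0]
gripper_width: 0.0004
```

```bash
python3 - <<'E'
from h import *
c=snap('top','top4');s=r.state();print(s['time_s'],s['position'],s['wrist_force'])
E
```

```text
8.75 [ 0.47566122 -0.26168287  0.0762156 ] [ 0.43643906 -0.08478153 -0.08157037]
```

View pics/top4.png

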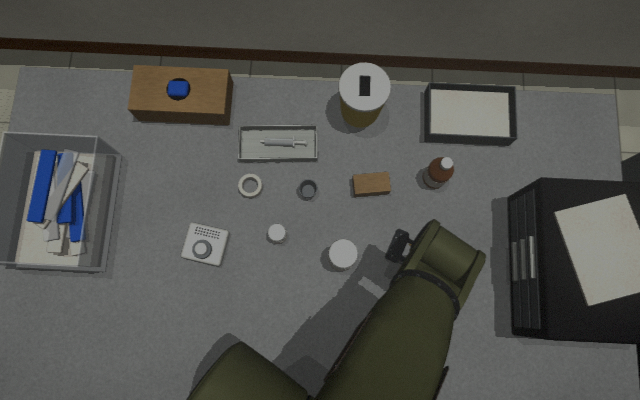

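The picture shows everything where it was: console (205,245), small jar (277,233), tall jar (343,254). The arm is over the squat jar and clear of the others. I'm handing in.

```bash
python3 -c "
from bench import r
print(r.close_job()); s=r.state(); print(s['time_s'],s['position'])"
```

```text
the job is handed in; nothing more can be done
None
the job is handed in; nothing more can be done
```

I pressed the call button fully down and let it spring back, then pointed at the squat jar and handed the job in still pointing, at 8.75 s of the 35 s allowed.

- **Button:** it bottomed at 6 mm of travel, with the fingertips at z = 0.046 and about 20 N at the wrist. After I lifted off, its top read the same height as before the press.
- **Pointing:** the shut fingertips held about 21 mm above the lid for 3 s, within about 2 mm of its middle. There was no contact force beyond sensor noise.
- **Rest of the counter:** in the last top view, the console, the small and tall jars and the bystanders were where they started. The arm hid the squat jar from above in that view. The side camera put its lid back at its starting spot when the hold began, and the fingers never came near it after that.
- **Check that gave nothing:** the side-camera recheck of the small and tall jars failed because the arm partly blocked them, so for those two I relied on the top view.

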